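# Make up a medal-striking die set

## Task

Make up the medal-striking set in the blue die holder, ready to go under the press: seat the lower die in the holder's pocket, lay the brass blank centred on its engraved face, slip the collar down over blank and die neck until it rests on the die's foot, and last stand the upper die, shank up, in the collar on top of the blank. Work in that order and set every part down gently, never dropping it; the tool faces are polished. The silver-coloured blank is for another job: leave it, the gel bottle, the note pad and the bead box where they are.

Things in the scene. Friction and masses are not known exactly. Their poses are not given: they have to be found in the camera images.
- holder: die holder, fixed to the table: a round blue steel block with a bright ring round its top; flange 120 mm across and 12 mm high with four small screws, hub 96 mm across, 30 mm high overall. In the middle of its top is a round flat-bottomed pocket 68 mm across and 6 mm deep. Origin: centre of the underside, z up; the pocket's floor is 24 mm above the origin, on the z axis
- lower_die: lower die, bright steel, loose, 0.45 to 0.7 kg: a round foot 64 mm across and 18 mm high (lower edge bevelled 3 mm) and on it a round neck 40 mm across and 14 mm high (upper edge bevelled 2 mm) whose flat top is engraved with a small flower in a ring; 32 mm high overall. It stands on its foot; easily gripped by the neck. Origin: centre of the underside, z up along its axis
- brass_blank: brass (yellow) medal blank, loose, about 50 g: a plain flat disc 38 mm across and 6 mm thick, square edges, lying flat. Origin: centre of the underside, z up
- collar: collar, grey steel ring with two fine dark grooves round it, loose, 0.2 to 0.35 kg: outside 62 mm across, plain bore 45 mm right through, 26 mm high, lying flat. Origin: on its axis at the underside, z up. It goes loosely over the lower die's neck and the blank (their clearances are about 2 to 3 mm all round) and rests on the lower die's foot, 18 mm above that die's origin
- upper_die: upper die, loose, 0.35 to 0.6 kg, standing on its striking face, shank up (and so it goes on): bright round face part 38 mm across from 0 to 14 mm (lower edge bevelled 3 mm), black flange 54 mm across from 14 to 24 mm, black round shank 28 mm across from 24 to 52 mm. The face part reaches 6 mm into the collar. Origin: centre of the underside (striking face), z up
- silver_blank: silver-coloured medal blank, same shape and size as the brass one (disc 38 mm across, 6 mm thick), loose; to be left alone. Origin: centre of the underside, z up
- gel_bottle: small white bottle with an orange cap, standing upright, 30 x 43 mm and 104 mm tall, loose; to be left alone. Origin: centre of the underside
- note_pad: cream pad of notes lying flat, 80 x 84 mm, 11 mm thick, loose; to be left alone. Origin: centre of the underside
- bead_box: long clear box with yellow beads in a row of cells, 37 x 142 mm (long side along its y), 24 mm high, loose; to be left alone. Origin: centre of the underside
Things that resemble listed ones, but are neither listed nor needed, are in the scene too. Of the things that look like the brass_blank, take the one that is farthest to the robot's right at the start. What is shaped like the upper_die but red is not meant.

How it is judged:
By the outcome, as a careful person would: the job done as asked, in the order asked, and still so for the second after the job is handed in, with the robot touching nothing.
It also fails if it takes over 93 s, if anything falls off the work surface, if the arm or the gripper's body presses on something with over 40 N, if the wrist force passes 120 N, or if a joint passes its speed limit or range.

## Robot

A 6-joint arm with a two-finger parallel gripper is mounted at the origin on a cart in front of the work surface, level with it; the furniture and walls round the work are solid. World frame = base frame: x ahead of the robot, y to its left, z up, the work surface at z = 0. Lengths are in m, angles in rad, forces in N, time in s.
With the tool pointing down it reaches from about 0.225 to 0.875 m from the base axis. Payload 3.4 kg.
Tool frame: the origin (TCP) lies on the centre line of the jaws, within the pads' length; the fingertips stand 14 mm ahead of it and the grasp point (between the pads) lies 5 mm behind it; z points along the fingers, y is the line along which they close (so a half turn about z gives the same grasp; the last joint's range is limited). The gripper opens to 85 mm and grips with 20 to 120 N. Pads are 22 mm wide; open, the fingers measure 114 mm over their backs; the gripper's body (76 mm by 85 mm) begins 54 mm behind the grasp point. The pads swing forward as they close: fully open they stand 13 mm farther back than shut.
Start: joints at [1.017, 0.276, 1.505, -0, 1.361, -0.121], TCP at [0.241, 0.522, 0.245] pointing down, gripper open.
Joint ranges: [-2.89, 2.89], [-0.75, 2.08], [0.22, 2.7], [-1.18, 4.32], [0.11, 2.71], [-2.7, 2.7]. Speed limits (rad/s): [2.57, 2.57, 3.14, 3.14, 3.14, 3.14].

## Interface

Orientations are given as a unit quaternion [w, x, y, z].
In Python, from rig import manip, eyes gives the robot as it stands.
- The arm moves only by the shell command python3 -m creep 'ROWS' [FORCE]. ROWS is JSON, a list of rows, each a list of 5 numbers: the opening, from 0 (shut) to 1 (fully open), then the shift along the tool's x, y, z normalised to -1 to 1, where 1 is 0.5 m, then the turn about the tool's z normalised to -1 to 1, where 1 is 360 degrees. In form: [[fingers, dx, dy, dz, spin], ...]. A call has 1 to 10 rows; each row is the pose to reach, as a shift and turn from the pose commanded when the call began, along the tool's axes at that moment, turning the shorter way round; what a row does not reach only later rows make up. A row lasts 1/10 s, in which the tool goes at most 50 mm and 8.59 degrees, less where a joint would pass 70% of its speed; a pose out of reach is approached as far as the arm can. A call with a number of a shift or a turn outside -1 to 1 is refused whole. A call with a gripper value outside its range is refused whole. The fingers move at their own pace and stop on an object; FORCE is the grip in N (left out, the last holds). Time passes only in rows, so rows that repeat a pose let the fingers close. It gives the time, the measured TCP pose, the force, the opening and the grip force at its end, in the units of the state.
- manip.get_state(): the state, without advancing time (a new reading comes with each control period).
- eyes.get_image(name): name is "side" or "top" or "wrist"; returns a dict with "frame" (384x512x3 uint8, red, green, blue), "fx", "fy", "cx", "cy" (pixels), "R" (3x3) and "t" (3): a world point X has camera coordinates R X + t. Camera axes: x right, y down, z forward; pixel columns grow to the right and rows downward; lengths in m; the calibration is good to about 2 mm. A picture is of the moment at which its call begins. There is no depth.
- manip.sign_off(): hands the job in; it is judged then, once.
Trained networks look in the newest picture that a camera, given by its name, has taken for a name from the list of things; names that differ only in an ending like _2 or _b are one class to them, and where a whole thing is asked for, a point or a joint stands for the part that bears it (a point fixed in the world has none). Each returns a list of dicts, best first, with "confidence" (0 to 1); they miss things now and then, are a little off and sometimes report something else, mostly with a low value. They report only what shows in the picture. A call takes as long as a camera call. They do not tell look-alikes from the thing itself.
- eyes.regions_of(camera, label): "mask" (384x512 bool, what is visible of it) and "bbox" ([left, top, right, bottom] in pixels, round what is visible of it).
- eyes.place_of(camera, label): "centre" ([column, row] in pixels: a listed point, or the origin of a listed thing).
The state is a dict: "clock": time; "qpos": joint angles; "qd": joint speeds; "effort": joint torques, N m; "position": TCP position; "ee_rot": TCP orientation; "contact_force": force on the tool from outside, world axes, zero at the start; "moment": the same for the moment, N m; "width": finger opening in m; "gripper_force": force on a finger pad.
Only numpy, scipy, OpenCV 4.12 (cv2) and the standard library are available. Lean on these libraries where they do the work, as an engineer would, in place of code of your own. Each camera call takes 0.05 s, during which the arm holds its last target. There are 200 camera calls.

## Working session

There is one attempt and no reset: what is moved stays moved. The work goes in short steps, Python scripts to look and compute and a shell command to move; the robot and the scene stay as the last step left them, time stands still between calls to the robot, and variables do not carry over. Pictures are saved under pics/ and viewed, at most 14 in all, crops included, and the job is handed in when it is done.

```bash
mkdir -p pics; ls; cat > h.py <<'E'
import numpy as np, cv2
from rig import manip, eyes
def cam(n):
    return eyes.get_image(n)
def save(d,n): cv2.imwrite('pics/'+n,cv2.cvtColor(d['frame'],cv2.COLOR_RGB2BGR))
def ray(d,p):
    R=np.array(d['R']);t=np.array(d['t'])
    v=R.T@np.array([(p[0]-d['cx'])/d['fx'],(p[1]-d['cy'])/d['fy'],1.]); return -R.T@t, v/np.linalg.norm(v)
def onz(d,p,z):
    c,v=ray(d,p); return c+v*(z-c[2])/v[2]
def tri(l):
    A=np.zeros((3,3));b=np.zeros(3)
    for d,p in l:
        c,v=ray(d,p);M=np.eye(3)-np.outer(v,v);A+=M;b+=M@c
    return np.linalg.solve(A,b)
def proj(d,X):
    q=np.array(d['R'])@np.array(X)+np.array(d['t']);return np.array([d['fx']*q[0]/q[2]+d['cx'],d['fy']*q[1]/q[2]+d['cy']])
E
python3 - <<'E'
from h import *
np.set_printoptions(precision=4,suppress=True)
D={n:cam(n) for n in('top','side','wrist')}
for n,d in D.items(): save(d,n+'0.png');print(n,-np.array(d['R']).T@np.array(d['t']),d['R'][2])
for l in 'holder lower_die brass_blank collar upper_die silver_blank'.split():
  for n in('top','side'):
    for r in eyes.place_of(n,l)[:5]:
      print(l,n,np.round(r['centre'],1),round(r['confidence'],2),onz(D[n],r['centre'],0)[:2])
s=manip.get_state();print(s['position'],s['ee_rot'],s['clock'],s['width'])
im=np.hstack([cv2.imread(f'pics/{n}0.png') for n in('top','side')])
E
```

```text
pics
top [ 0.4399 -0.069   1.0621] [ 0.1577 -0.0214 -0.9873]
side [0.6511 0.7284 0.6648] [-0.0472 -0.7905 -0.6107]
wrist [0.1811 0.5502 0.3716] [ 0.2394 -0.112  -0.9644]
holder top [205.8 180.2] 0.82 [0.6346 0.023 ]
holder side [253.1 229.3] 0.7 [0.6339 0.0182]
lower_die top [145.2 234. ] 0.84 [0.4881 0.1797]
lower_die top [149.4 184.5] 0.38 [0.6211 0.1747]
lower_die side [327.3 282.2] 0.82 [0.4887 0.1818]
brass_blank top [149.4 181.1] 0.7 [0.6305 0.1751]
brass_blank top [118.5 160.9] 0.66 [0.6854 0.2613]
brass_blank top [120.5 190.9] 0.62 [0.6029 0.2512]
brass_blank side [232.1 318.2] 0.87 [0.6811 0.2577]
brass_blank side [265.4 311.7] 0.85 [0.6182 0.2464]
brass_blank side [257.2 280.2] 0.81 [0.6306 0.1696]
collar top [206.7 245.3] 0.69 [0.4596 0.0165]
collar side [324.8 223.7] 0.71 [0.4639 0.007 ]
upper_die top [285.8 236.6] 0.92 [ 0.484  -0.1934]
upper_die top [308.3 207.5] 0.69 [ 0.5626 -0.255 ]
upper_die top [280.8 177.4] 0.55 [ 0.6445 -0.1811]
upper_die side [307.6 176.9] 0.85 [ 0.4787 -0.1825]
upper_die side [271. 163.] 0.7 [ 0.5738 -0.2544]
silver_blank top [281.9 175.3] 0.46 [ 0.6504 -0.1841]
silver_blank side [244.3 181. ] 0.59 [ 0.6512 -0.1717]
[0.2412 0.522  0.2454] [0.     0.2147 0.9767 0.0001] 0.75 0.08538346484858031
```

View pics/top0.png

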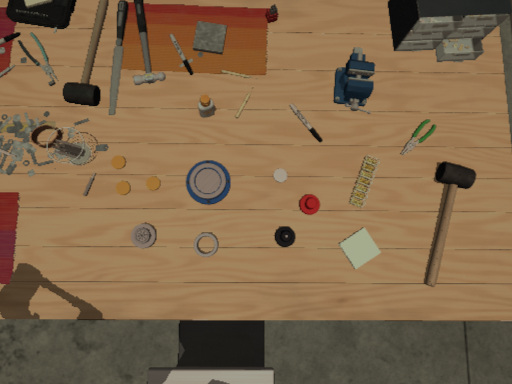

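View pics/side0.png

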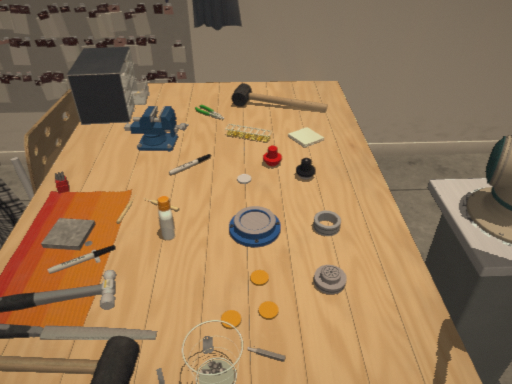

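Top view: lower die (144,236), collar (206,243), holder (208,181), black upper die (285,237) and its red look-alike (309,204). The brass blanks are at (119,162), (123,188) and (153,183); the last is the rightmost, so it is the one to take. The side view agrees.

```bash
cat >> h.py <<'E'
from scipy.spatial.transform import Rotation as Ro
np.set_printoptions(precision=4,suppress=True)
def go(T,yaw=None):
    """rows' numbers to reach TCP T (world); yaw = angle of tool y in world"""
    s=manip.get_state();q=s['ee_rot'];R=Ro.from_quat([q[1],q[2],q[3],q[0]]).as_matrix()
    d=R.T@(np.array(T)-s['position'])/0.5
    y=np.arctan2(R[1,1],R[0,1])
    sp=0
    if yaw is not None:
        a=(yaw-y+np.pi/2)%np.pi-np.pi/2   # world ccw
        sp=-a/(2*np.pi)                    # tool z down
    print('go',T,'d',d,'spin',round(sp,4),'yaw now',round(np.degrees(y),1),'q6',round(s['qpos'][5],2),'pos',s['position'])
def best(n,l,near,tol=.05,z=0):
    pass
E
python3 - <<'E'
from h import *
D={n:cam(n) for n in('top','side')}
G=dict(holder=(.634,.02),lower_die=(.488,.18),brass_blank=(.63,.172),collar=(.461,.012),upper_die=(.481,-.188))
for l,g in G.items():
  P=[]
  for n in D:
    c=min(eyes.place_of(n,l),key=lambda r:np.hypot(*(onz(D[n],r['centre'],0)[:2]-g)));P.append((D[n],c['centre']))
  X=tri(P);print(l,X,[np.round(proj(d,X)-p,1) for d,p in P])
go([.488-.0,.18,.20],None)
E
```

```text
holder [ 0.6309  0.018  -0.0024] [array([ 0.4, -2.1]), array([2.4, 0.5])]
lower_die [ 0.4875  0.1802 -0.006 ] [array([ 0. , -0.1]), array([0.1, 0. ])]
brass_blank [0.6273 0.1658 0.0014] [array([ 0.2, -0.9]), array([1.2, 0.2])]
collar [ 0.4633  0.0162 -0.0013] [array([-0.7,  2.4]), array([-2.8, -0.4])]
upper_die [ 0.5261 -0.1898  0.0412] [array([  2.1, -18.5]), array([17.8,  1.5])]
go [0.488, 0.18, 0.2] d [-0.735  -0.4139  0.0906] spin 0 yaw now 65.2 q6 -0.12 pos [0.2412 0.522  0.2453]
```

```bash
python3 -m creep '[[1,-0.1,-0.05,0.01,0],[1,-0.2,-0.1,0.03,0],[1,-0.3,-0.16,0.05,0],[1,-0.4,-0.22,0.07,0],[1,-0.5,-0.28,0.09,0],[1,-0.6,-0.34,0.09,0],[1,-0.68,-0.38,0.09,0],[1,-0.735,-0.414,0.09,0],[1,-0.735,-0.414,0.09,0],[1,-0.735,-0.414,0.09,0]]'
cat >> h.py <<'E'
def circ(d,l,g,ztop,tag=None,mask=None,top=True):
    """nearest detected thing to g; mask centroid & place"""
    n=d
E
python3 - <<'E'
from h import *
d=cam('wrist');save(d,'w1.png')
for r in eyes.place_of('wrist','lower_die'): print(r['confidence'],r['centre'],onz(d,r['centre'],0))
for r in eyes.regions_of('wrist','lower_die'): print(r['confidence'],r['bbox'])
go([.4875,.18,.1])
E
```

```text
clock: 2.35
position: [0.4903, 0.1771, 0.2002]
ee_rot: [0.001, 0.217, 0.976, -0.0]
contact_force: [-0.3, 0.0, -0.7]
width: 0.0858
gripper_force: 0.0
0.93 [255.5, 161.4] [0.4805 0.1825 0.    ]
0.98 [224.5, 138.1, 284.2, 195.3]
go [0.4875, 0.18, 0.1] d [-0.0006 -0.0008  0.2005] spin 0 yaw now 65.2 q6 -0.92 pos [0.4875 0.1804 0.2002]
```

View pics/w1.png

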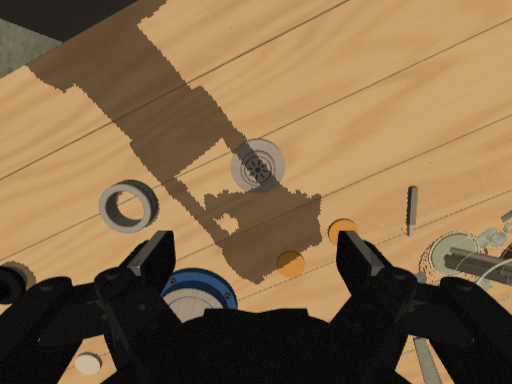

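The wrist view shows the lower die at (258,165), the collar at (128,206) and two brass blanks at (291,263) and (342,231). Next I'll fit silhouettes for better positions.

```bash
cat >> h.py <<'E'
from scipy.optimize import least_squares
PRO=dict(holder=[(.060,0),(.060,.012),(.048,.012),(.048,.030)],lower_die=[(.029,0),(.032,.003),(.032,.018),(.020,.018),(.020,.030),(.018,.032)],
 brass_blank=[(.019,0),(.019,.006)],silver_blank=[(.019,0),(.019,.006)],collar=[(.031,0),(.031,.026)],
 upper_die=[(.016,0),(.019,.003),(.019,.014),(.027,.014),(.027,.024),(.014,.024),(.014,.052)])
A=np.linspace(0,2*np.pi,40,endpoint=False)
def sil(d,l,X):
    m=np.zeros((1536,2048),np.uint8);C=[]
    for r,z in PRO[l]:
        P=np.c_[X[0]+r*np.cos(A),X[1]+r*np.sin(A),np.full(40,X[2]+z)]@np.array(d['R']).T+np.array(d['t'])
        C.append(np.c_[d['fx']*P[:,0]/P[:,2]+d['cx'],d['fy']*P[:,1]/P[:,2]+d['cy']])
    for a,b in zip(C,C[1:]): cv2.fillConvexPoly(m,cv2.convexHull(((np.r_[a,b]+.5)*4*16).astype(np.int32)),1,shift=4)
    return m
def cen(m,s):
    M=cv2.moments(m,True);return np.array([M['m10']/M['m00'],M['m01']/M['m00']])/s-(.5 if s==4 else 0)
def meas(n,l,g,z0=0,d=None,maxd=.04):
    d=d or cam(n);R=[]
    for r in eyes.regions_of(n,l):
        m=r['mask'].astype(np.uint8);c,_=cv2.findContours(m,cv2.RETR_EXTERNAL,cv2.CHAIN_APPROX_NONE)
        c=max(c,key=cv2.contourArea);cv2.drawContours(m,[c],-1,1,-1);R.append((cen(m,1),m.sum(),r['confidence']))
    if not R: return None
    k=proj(d,[g[0],g[1],z0+PRO[l][-1][1]/2]);c,a,cf=min(R,key=lambda r:np.hypot(*(r[0]-k)))
    return d,c,a,cf
def fit1(M,l,g,z0=0):
    d,c=M[:2];X=np.array([g[0],g[1],z0],float)
    for _ in range(4):
        k=cen(sil(d,l,X),4);p=proj(d,X);X=onz(d,p+c-k,z0)
    return X,sil(d,l,X).sum()/16/M[2]
def fit(Ms,l,g):
    def f(X): return np.concatenate([cen(sil(M[0],l,X),4)-M[1] for M in Ms])
    s=least_squares(f,[g[0],g[1],0.],diff_step=.01,x_scale=.1);return s.x,s.fun
def survey(l,g,cams=('top','side','wrist'),z0=0):
    Ms=[]
    for n in cams:
        M=meas(n,l,g,z0)
        if M is None: print(l,n,'none');continue
        X,q=fit1(M,l,g,z0);print(l,n,X[:2],'area model/mask %.2f conf %.2f'%(q,M[3]))
        if np.hypot(*(X[:2]-g[:2]))<.04: Ms.append(M)
    if len(Ms)>1: X,r=fit(Ms,l,g);print('   3D',X,'res px',np.round(r,1))
E
python3 - <<'E'
from h import *
survey('lower_die',(.485,.18));survey('holder',(.632,.02),('top','side'));survey('collar',(.463,.013));survey('brass_blank',(.629,.17))
survey('upper_die',(.481,-.188),('top','side'))
s=manip.get_state();print(s['position'],s['clock'])
E
```

```text
lower_die top [0.4956 0.1721] area model/mask 2.43 conf 0.51
lower_die side [0.4851 0.1813] area model/mask 1.05 conf 0.88
lower_die wrist [0.4842 0.1832] area model/mask 1.02 conf 0.73Traceback (most recent call last):
  File "<stdin>", line 2, in <module>
  File "h.py", line 72, in survey
    if len(Ms)>1: X,r=fit(Ms,l,g);print('   3D',X,'res px',np.round(r,1))
                      ~~~^^^^^^^^
  File "h.py", line 64, in fit
    s=least_squares(f,[g[0],g[1],0.],diff_step=.01,x_scale=.1);return s.x,s.fun
    return func(*args, **kwargs)
    result = trf(vector_fun.fun, vector_fun.jac, x0, f0, J0, lb, ub, ftol, xtol,
                 gtol, max_nfev, x_scale, loss_function, tr_solver,
                 tr_options.copy(), verbose, callback=callback_wrapped)
    return trf_no_bounds(
        fun, jac, x0, f0, J0, ftol, xtol, gtol, max_nfev, x_scale,
        loss_function, tr_solver, tr_options, verbose, callback=callback)
    f_new = fun(x_new)
    self._update_fun()
    ~~~~~~~~~~~~~~~~^^
    self.f = self.fun_wrapped(xp_copy(self.x))
             ~~~~~~~~~~~~~~~~^^^^^^^^^^^^^^^^^
    return np.atleast_1d(self.fun(x))
                         ~~~~~~~~^^^
    return self.f(x, *self.args, **self.kwargs)
           ~~~~~~^^^^^^^^^^^^^^^^^^^^^^^^^^^^^^
  File "h.py", line 63, in f
    def f(X): return np.concatenate([cen(sil(M[0],l,X),4)-M[1] for M in Ms])
                                     ~~~^^^^^^^^^^^^^^^^^
  File "h.py", line 48, in cen
    M=cv2.moments(m,True);return np.array([M['m10']/M['m00'],M['m01']/M['m00']])/s-(.5 if s==4 else 0)
                                           ~~~~~~~~^~~~~~~~~
ZeroDivisionError: float division by zero
```

```bash
cat >> h.py <<'E'
def survey(l,g,cams=('top','side','wrist'),z0=0):
    P=[]
    for n in cams:
        M=meas(n,l,g,z0)
        if M is None: print(l,n,'none');continue
        X,q=fit1(M,l,g,z0);ok=.85<q<1.2 and np.hypot(*(X[:2]-g[:2]))<.04
        print(l,n,X[:2],'ratio %.2f conf %.2f'%(q,M[3]),ok)
        if ok: P.append((M[0],proj(M[0],X)))
    if len(P)>1: X=tri(P);print('   3D',X,[np.round(proj(d,X)-p,1) for d,p in P]);return X
E
python3 - <<'E'
from h import *
survey('lower_die',(.485,.18));survey('holder',(.632,.02),('top','side'));survey('collar',(.463,.013));survey('brass_blank',(.629,.17))
survey('upper_die',(.481,-.188),('top','side'))
s=manip.get_state();print(s['position'],s['clock'])
E
```

```text
lower_die top [0.4963 0.1707] ratio 2.46 conf 0.49 False
lower_die side [0.4849 0.1814] ratio 1.05 conf 0.68 True
lower_die wrist [0.4839 0.1835] ratio 1.02 conf 0.80 True
   3D [0.4845 0.1831 0.0013] [array([0.4, 0.2]), array([-0.1,  0.8])]
holder top [0.6293 0.0149] ratio 1.01 conf 0.73 True
holder side [0.6294 0.0148] ratio 1.05 conf 0.79 True
   3D [0.6294 0.0148 0.    ] [array([ 0., -0.]), array([0., 0.])]
collar top [0.4617 0.017 ] ratio 1.03 conf 0.68 True
collar side [0.4692 0.0253] ratio 1.62 conf 0.56 False
collar wrist [0.462  0.0204] ratio 1.01 conf 0.95 True
   3D [ 0.4621  0.0174 -0.0051] [array([-0. , -0.1]), array([-0.2, -0.2])]
brass_blank top [0.6266 0.1636] ratio 1.07 conf 0.45 True
brass_blank side [0.6258 0.165 ] ratio 1.06 conf 0.51 True
brass_blank wrist [0.6047 0.2432] ratio 1.71 conf 0.77 False
   3D [ 0.6263  0.164  -0.0011] [array([-0. ,  0.2]), array([-0.2, -0.1])]
upper_die top [ 0.4851 -0.1891] ratio 1.00 conf 0.75 True
upper_die side [ 0.4839 -0.1889] ratio 1.07 conf 0.89 True
   3D [ 0.4845 -0.1889  0.0001] [array([-0.1,  0.2]), array([-0.2, -0. ])]
[0.488  0.1799 0.2003] 4.1
```

```bash
python3 - <<'E'
from h import *
go([.4844,.1827,.05])
E
```

```text
go [0.4844, 0.1827, 0.05] d [0.0088 0.002  0.3006] spin 0 yaw now 65.2 q6 -0.92 pos [0.488  0.1799 0.2003]
```

```bash
python3 -m creep '[[0.58,0.009,0.002,0.06,0],[0.58,0.009,0.002,0.12,0],[0.58,0.009,0.002,0.18,0],[0.58,0.009,0.002,0.22,0],[0.58,0.009,0.002,0.25,0],[0.58,0.009,0.002,0.27,0],[0.58,0.009,0.002,0.28,0],[0.58,0.009,0.002,0.28,0],[0.58,0.009,0.002,0.28,0]]' 30
python3 - <<'E'
from h import *
d=cam('wrist');save(d,'w2.png');s=manip.get_state();print(s['position'],s['contact_force'],s['width'])
survey('lower_die',(.4845,.1825),('wrist',))
E
```

```text
clock: 5.0
position: [0.4849, 0.1829, 0.0609]
ee_rot: [0.001, 0.215, 0.977, 0.0]
contact_force: [0.1, 0.5, 0.9]
width: 0.0496
gripper_force: 0.0
[0.485  0.1829 0.0611] [-0.1901  0.1528 -0.8327] 0.049330993151609756
lower_die wrist [0.4838 0.1835] ratio 1.01 conf 0.78 True
```

View pics/w2.png

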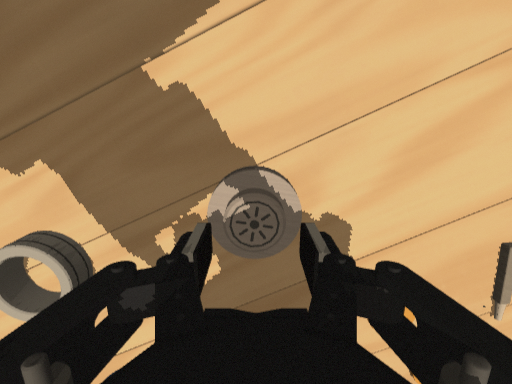

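Neck (255,222) is centred between the fingertips (205/310, 228). I'll descend gently.

```bash
python3 -m creep '[[0.58,0,0,0.02,0],[0.58,0,0,0.04,0],[0.58,0,0,0.044,0],[0.58,0,0,0.048,0],[0.58,0,0,0.05,0],[0.58,0,0,0.05,0]]'
python3 -m creep '[[0.58,0,0,0.002,0],[0.58,0,0,0.004,0],[0.58,0,0,0.006,0],[0.58,0,0,0.006,0]]'
```

```text
clock: 5.75
position: [0.4844, 0.1828, 0.0352]
ee_rot: [-0.0, 0.215, 0.977, 0.0]
contact_force: [0.4, 0.0, -0.7]
width: 0.0498
gripper_force: 0.0
clock: 6.15
position: [0.4842, 0.1828, 0.0323]
ee_rot: [-0.0, 0.215, 0.977, 0.0]
contact_force: [-0.3, 0.6, 0.2]
width: 0.0496
gripper_force: 0.0
```

```bash
python3 -m creep '[[0.58,0,0,0.002,0],[0.58,0,0,0.004,0],[0.58,0,0,0.004,0]]'
python3 -m creep '[[0.58,0,0,0.002,0],[0.58,0,0,0.004,0],[0.58,0,0,0.004,0]]'
```

```text
clock: 6.45
position: [0.4842, 0.1827, 0.0301]
ee_rot: [-0.0, 0.215, 0.977, -0.0]
contact_force: [-0.3, 0.4, 0.6]
width: 0.0494
gripper_force: 0.0
clock: 6.75
position: [0.4844, 0.1828, 0.0291]
ee_rot: [0.0, 0.215, 0.977, 0.0]
contact_force: [-2.6, -0.4, 5.9]
width: 0.0494
gripper_force: 3.2
```

```bash
python3 -m creep '[[0.58,0,0,-0.009,0],[0.58,0,0,-0.009,0],[0.4,0,0,-0.009,0],[0.35,0,0,-0.009,0],[0.3,0,0,-0.009,0],[0.3,0,0,-0.009,0],[0.3,0,0,-0.009,0]]' 70
python3 -m creep '[[0.3,0,0,-0.01,0],[0.3,0,0,-0.02,0],[0.3,0,0,-0.05,0],[0.3,0,0,-0.1,0],[0.3,0,0,-0.16,0],[0.3,0,0,-0.2,0],[0.3,0,0,-0.2,0],[0.3,0,0,-0.2,0]]'
python3 - <<'E'
from h import *
go([.6294,.0148,.13])
go([.56,.10,.13])
s=manip.get_state();print(s['qpos'])
E
```

```text
clock: 7.45
position: [0.4843, 0.1825, 0.0334]
ee_rot: [0.0, 0.215, 0.977, -0.0]
contact_force: [-2.0, -2.2, 6.5]
width: 0.0368
gripper_force: 69.3
clock: 8.25
position: [0.4836, 0.1826, 0.1321]
ee_rot: [-0.001, 0.215, 0.977, -0.0]
contact_force: [-1.4, 0.1, -5.7]
width: 0.0371
gripper_force: 71.4
go [0.6294, 0.0148, 0.13] d [-0.4056 -0.1824  0.0038] spin 0 yaw now 65.2 q6 -0.91 pos [0.4836 0.1826 0.1321]
go [0.56, 0.1, 0.13] d [-0.2081 -0.0859  0.0039] spin 0 yaw now 65.2 q6 -0.91 pos [0.4836 0.1826 0.1321]
[ 0.2264  0.282   1.8011  0.0001  1.0597 -0.9117]
```

```bash
python3 -m creep '[[0.3,-0.08,-0.036,0,0],[0.3,-0.16,-0.072,0,0],[0.3,-0.24,-0.108,0,0],[0.3,-0.31,-0.14,0,0],[0.3,-0.37,-0.166,0,0],[0.3,-0.4,-0.18,0,0],[0.3,-0.4,-0.18,0,0],[0.3,-0.4,-0.18,0,0],[0.3,-0.4,-0.18,0,0]]'
python3 - <<'E'
from h import *
d=cam('wrist');e=cam('side')
s=manip.get_state();p=s['position'];print(p)
a=cv2.resize(cv2.cvtColor(d['frame'],4)[130:330,130:380],None,fx=1.6,fy=1.6)
q=proj(e,p).astype(int);b=cv2.resize(cv2.cvtColor(e['frame'],4)[q[1]-60:q[1]+40,q[0]-50:q[0]+50],(320,320))
cv2.imwrite('pics/c3.png',np.hstack([a,b]));print(q)
survey('lower_die',p[:2],('wrist','side'),p[2]-.0335)
survey('holder',(.6294,.0148),('top','wrist'))
go([.6294,.0148,.075])
E
```

```text
clock: 9.15
position: [0.6263, 0.0184, 0.1317]
ee_rot: [-0.002, 0.214, 0.977, 0.0]
contact_force: [0.5, 0.3, -6.3]
width: 0.0367
gripper_force: 71.5
[0.627  0.0184 0.1325]
[255 183]
lower_die wrist [0.6248 0.0203] ratio 1.22 conf 0.97 False
lower_die side [0.6261 0.0233] ratio 1.25 conf 0.86 False
holder top [0.6104 0.0113] ratio 4.03 conf 0.65 False
holder wrist [0.6101 0.0266] ratio 2.04 conf 0.86 False
go [0.6294, 0.0148, 0.075] d [-0.0044 -0.0036  0.116 ] spin 0 yaw now 65.2 q6 -1.22 pos [0.6281 0.0173 0.133 ]
```

View pics/c3.png

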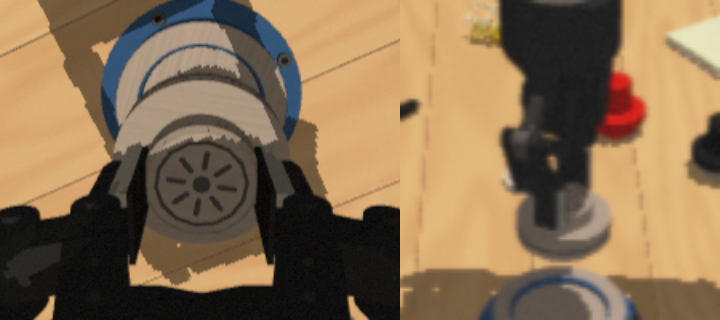

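The wrist crop shows the die upright, gripped centrally by the neck over the holder; the side crop confirms it hangs level.

```bash
python3 -m creep '[[0.3,-0.004,-0.004,0.03,0],[0.3,-0.004,-0.004,0.06,0],[0.3,-0.004,-0.004,0.09,0],[0.3,-0.004,-0.004,0.11,0],[0.3,-0.004,-0.004,0.124,0],[0.3,-0.004,-0.004,0.13,0],[0.3,-0.004,-0.004,0.13,0],[0.3,-0.004,-0.004,0.13,0]]'
python3 - <<'E'
from h import *
d=cam('wrist');e=cam('side');t=cam('top')
s=manip.get_state();p=s['position'];print(p)
a=cv2.resize(cv2.cvtColor(d['frame'],4)[150:290,170:340],(480,400))
q=proj(e,p).astype(int);b=cv2.resize(cv2.cvtColor(e['frame'],4)[q[1]-30:q[1]+60,q[0]-45:q[0]+45],(320,400))
cv2.imwrite('pics/c4.png',np.hstack([a,b]))
go([.6294,.0148,.0574])
E
```

```text
clock: 10.45
position: [0.6296, 0.0145, 0.0684]
ee_rot: [0.001, 0.215, 0.977, 0.0]
contact_force: [-0.4, -0.1, -6.0]
width: 0.0366
gripper_force: 71.4
[0.6296 0.0145 0.0685]
go [0.6294, 0.0148, 0.0574] d [0.0006 0.0004 0.0222] spin 0 yaw now 65.2 q6 -1.23 pos [0.6296 0.0145 0.0685]
```

View pics/c4.png

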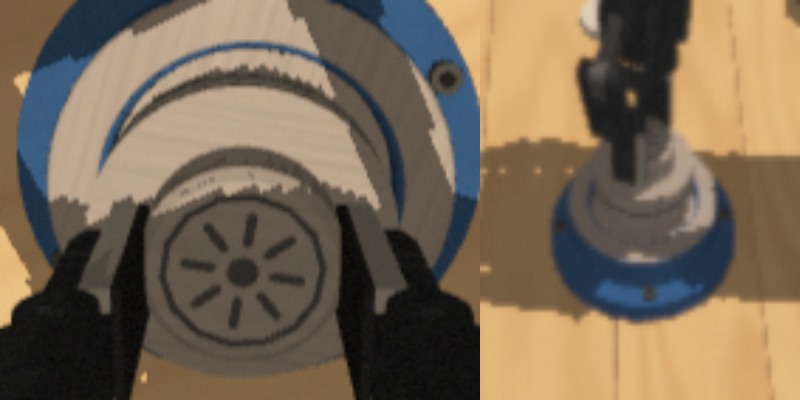

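The die hovers just over the pocket, roughly concentric with it (neck (243,270), blue rim symmetric about x≈245). Lowering slowly.

```bash
python3 -m creep '[[0.3,0,0,0.004,0],[0.3,0,0,0.008,0],[0.3,0,0,0.011,0],[0.3,0,0,0.014,0],[0.3,0,0,0.016,0],[0.3,0,0,0.016,0]]'
python3 -m creep '[[0.3,0,0,0.002,0],[0.3,0,0,0.004,0],[0.3,0,0,0.005,0],[0.3,0,0,0.005,0]]'
```

```text
clock: 11.2
position: [0.629, 0.0146, 0.0596]
ee_rot: [-0.0, 0.215, 0.977, 0.0]
contact_force: [0.6, 0.5, -6.6]
width: 0.0368
gripper_force: 71.5
clock: 11.6
position: [0.6291, 0.0145, 0.0576]
ee_rot: [0.0, 0.215, 0.977, 0.0]
contact_force: [-1.1, 0.3, -4.1]
width: 0.0373
gripper_force: 71.7
```

```bash
python3 -m creep '[[0.3,0,0,0.001,0],[0.3,0,0,0.002,0],[0.3,0,0,0.002,0]]'
```

```text
clock: 11.9
position: [0.6291, 0.0146, 0.0575]
ee_rot: [0.0, 0.215, 0.977, 0.0]
contact_force: [-3.4, 1.4, 4.7]
width: 0.0369
gripper_force: 72.7
```

```bash
python3 -m creep '[[0.46,0,0,-0.001,0],[0.5,0,0,-0.001,0],[0.58,0,0,-0.001,0],[0.6,0,0,-0.002,0],[0.6,0,0,-0.02,0],[0.6,0,0,-0.06,0],[0.6,0,0,-0.12,0],[0.6,0,0,-0.2,0],[0.6,0,0,-0.24,0],[0.6,0,0,-0.24,0]]' 40
python3 - <<'E'
from h import *
p=manip.get_state()['position']
survey('lower_die',(.6291,.0146),('wrist','side'),.024)
go([.6263,.164,.15],np.radians(5))
E
```

```text
clock: 12.9
position: [0.6317, 0.0143, 0.1811]
ee_rot: [0.005, 0.215, 0.977, 0.001]
contact_force: [0.2, -0.3, 0.7]
width: 0.0513
gripper_force: 0.0
lower_die wrist [0.6292 0.0155] ratio 1.01 conf 0.62 True
lower_die side [0.6293 0.0133] ratio 0.97 conf 0.77 True
   3D [0.6291 0.0156 0.026 ] [array([0.1, 0.3]), array([0.1, 0. ])]
go [0.6263, 0.164, 0.15] d [0.1285 0.2698 0.05  ] spin 0.1672 yaw now 65.2 q6 -1.23 pos [0.6281 0.0146 0.1749]
```

```bash
python3 -m creep '[[0.58,0.03,0.06,0,0],[0.58,0.06,0.13,0.02,0],[0.58,0.1,0.2,0.04,0],[0.58,0.12,0.25,0.05,0],[0.58,0.128,0.27,0.06,0],[0.58,0.128,0.27,0.08,0],[0.58,0.128,0.27,0.1,0],[0.58,0.128,0.27,0.1,0],[0.58,0.128,0.27,0.1,0]]' 40
python3 - <<'E'
from h import *
X=survey('brass_blank',(.6263,.164),('wrist','side','top'))
go([.6263,.164,.02])
E
```

```text
clock: 14.0
position: [0.6275, 0.1624, 0.1258]
ee_rot: [-0.0, 0.216, 0.976, -0.0]
contact_force: [0.4, 0.7, -0.2]
width: 0.0495
gripper_force: 0.0
brass_blank wrist [0.6255 0.1661] ratio 1.06 conf 0.86 True
brass_blank side [0.6263 0.165 ] ratio 1.04 conf 0.79 True
brass_blank top [0.6183 0.1667] ratio 2.08 conf 0.56 False
   3D [0.6258 0.166  0.0009] [array([0.1, 0.6]), array([0.3, 0.1])]
go [0.6263, 0.164, 0.02] d [ 0.0035 -0.0008  0.2138] spin 0 yaw now 65.2 q6 -0.99 pos [0.628  0.1636 0.1269]
```

```bash
python3 - <<'E'
from h import *
go([.6258,.1652,.016])
E
python3 -m creep '[[0.55,0.005,0,0.05,0],[0.55,0.005,0.001,0.1,0],[0.55,0.005,0.001,0.15,0],[0.55,0.005,0.001,0.19,0],[0.55,0.005,0.001,0.21,0],[0.55,0.005,0.001,0.22,0],[0.55,0.005,0.001,0.222,0],[0.55,0.005,0.001,0.222,0]]'
python3 -m creep '[[0.55,0,0,0.002,0],[0.55,0,0,0.004,0],[0.55,0,0,0.006,0],[0.55,0,0,0.006,0]]'
```

```text
go [0.6258, 0.1652, 0.016] d [0.0055 0.001  0.2218] spin 0 yaw now 65.2 q6 -0.99 pos [0.628  0.1636 0.1269]
clock: 15.1
position: [0.6263, 0.1656, 0.0162]
ee_rot: [0.001, 0.215, 0.977, 0.0]
contact_force: [-0.2, -0.0, -0.6]
width: 0.0471
gripper_force: 0.0
clock: 15.5
position: [0.6256, 0.1654, 0.0124]
ee_rot: [0.0, 0.215, 0.977, 0.0]
contact_force: [-0.3, -0.3, 0.7]
width: 0.0462
gripper_force: 0.0
```

```bash
python3 -m creep '[[0.55,0,0,-0.003,0],[0.5,0,0,-0.003,0],[0.46,0,0,-0.003,0],[0.42,0,0,-0.003,0],[0.38,0,0,-0.003,0],[0.34,0,0,-0.003,0],[0.3,0,0,-0.003,0],[0.3,0,0,-0.003,0],[0.3,0,0,-0.003,0]]' 30
```

```text
clock: 16.4
position: [0.6257, 0.1655, 0.0142]
ee_rot: [0.0, 0.215, 0.977, 0.0]
contact_force: [-1.6, -0.6, 6.2]
width: 0.0359
gripper_force: 29.8
```

```bash
python3 -m creep '[[0.3,0,0,-0.005,0],[0.3,0,0,-0.02,0],[0.3,0,0,-0.05,0],[0.3,0,0,-0.1,0],[0.3,0,0,-0.16,0],[0.3,0,0,-0.2,0],[0.3,0,0,-0.22,0],[0.3,0,0,-0.22,0],[0.3,0,0,-0.22,0]]'
python3 - <<'E'
from h import *
d=cam('wrist');save(d,'w5.png')
s=manip.get_state();p=s['position'];print(p,s['contact_force'])
survey('brass_blank',p[:2],('wrist','side'),p[2]-.014)
go([.6291,.0150,.11])
E
```

```text
clock: 17.3
position: [0.6249, 0.1653, 0.1229]
ee_rot: [-0.001, 0.215, 0.977, -0.0]
contact_force: [0.4, -0.1, 0.2]
width: 0.036
gripper_force: 30.0
[0.6246 0.1653 0.1224] [-0.3481  0.6876 -0.1743]
brass_blank wrist [0.6239 0.1663] ratio 1.06 conf 0.97 True
brass_blank side [0.6189 0.324 ] ratio 1.44 conf 0.58 False
go [0.6291, 0.015, 0.11] d [-0.1336 -0.2694  0.0252] spin 0 yaw now 65.2 q6 -0.99 pos [0.625  0.1653 0.1226]
```

View pics/w5.png

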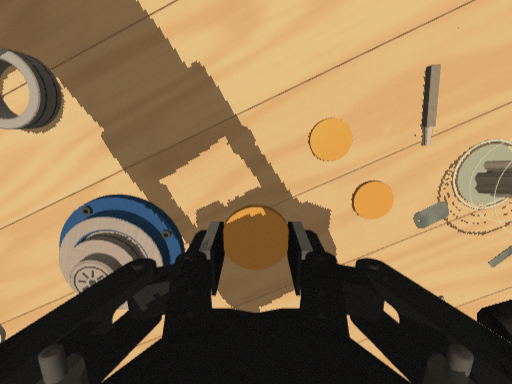

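Blank is held level and centred at (255,238) between pads (215/297, 250); holder with die is at lower left (90,275). Moving over the die.

```bash
python3 -m creep '[[0.3,-0.03,-0.06,0,0],[0.3,-0.06,-0.12,0,0],[0.3,-0.09,-0.18,0,0],[0.3,-0.115,-0.23,0,0],[0.3,-0.128,-0.258,0,0],[0.3,-0.133,-0.268,0.01,0],[0.3,-0.1335,-0.2695,0.03,0],[0.3,-0.1335,-0.2695,0.06,0],[0.3,-0.1335,-0.2695,0.08,0],[0.3,-0.1335,-0.2695,0.08,0]]'
python3 - <<'E'
from h import *
d=cam('wrist');s=manip.get_state();p=s['position'];print(s['clock'],p)
survey('brass_blank',p[:2],('wrist',),p[2]-.0142)
go([.6291,.0150,.072])
E
```

```text
clock: 18.55
position: [0.628, 0.0164, 0.0814]
ee_rot: [-0.002, 0.214, 0.977, -0.0]
contact_force: [0.0, 0.5, -1.5]
width: 0.0354
gripper_force: 30.1
18.6 [0.6288 0.0162 0.0825]
brass_blank wrist [0.6282 0.0174] ratio 1.07 conf 0.61 True
go [0.6291, 0.015, 0.072] d [ 0.0009 -0.0021  0.0239] spin 0 yaw now 65.2 q6 -1.22 pos [0.6299 0.0158 0.0839]
```

```bash
python3 -m creep '[[0.3,0.001,-0.002,0.004,0],[0.3,0.001,-0.002,0.01,0],[0.3,0.001,-0.002,0.014,0],[0.3,0.001,-0.002,0.018,0],[0.3,0.001,-0.002,0.02,0],[0.3,0.001,-0.002,0.02,0],[0.3,0.001,-0.002,0.02,0]]'
python3 - <<'E'
from h import *
d=cam('wrist');e=cam('side')
s=manip.get_state();p=s['position'];print(p,s['contact_force'])
survey('brass_blank',p[:2],('wrist',),p[2]-.0142)
a=cv2.resize(cv2.cvtColor(d['frame'],4)[150:290,170:340],(480,400))
q=proj(e,p).astype(int);b=cv2.resize(cv2.cvtColor(e['frame'],4)[q[1]-30:q[1]+60,q[0]-45:q[0]+45],(320,400))
cv2.imwrite('pics/c6.png',np.hstack([a,b]))
go([.6291,.0150,.0702])
E
```

```text
clock: 19.4
position: [0.6288, 0.0144, 0.0738]
ee_rot: [0.0, 0.215, 0.977, 0.0]
contact_force: [-0.3, 0.3, -0.2]
width: 0.0359
gripper_force: 30.1
[0.6289 0.0144 0.0739] [ 0.8779  0.2481 -0.8553]
brass_blank wrist [0.6283 0.0153] ratio 1.10 conf 0.72 True
go [0.6291, 0.015, 0.0702] d [0.0001 0.0013 0.0074] spin 0 yaw now 65.2 q6 -1.23 pos [0.6289 0.0144 0.0739]
```

View pics/c6.png

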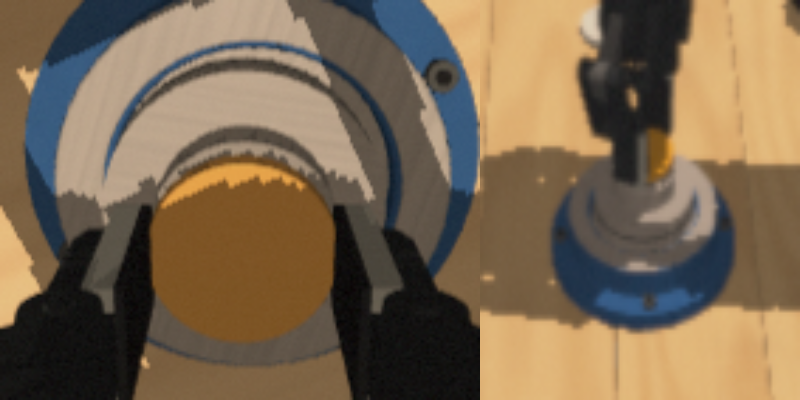

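The blank sits concentric above the die neck (blank centre (243,250) in the crop). Lowering the last few mm.

```bash
python3 -m creep '[[0.3,0,0,0.002,0],[0.3,0,0,0.004,0],[0.3,0,0,0.006,0],[0.3,0,0,0.006,0]]'
python3 -m creep '[[0.3,0,0,0.001,0],[0.3,0,0,0.002,0],[0.3,0,0,0.002,0]]'
```

```text
clock: 20.0
position: [0.6286, 0.0144, 0.0706]
ee_rot: [-0.0, 0.215, 0.977, 0.0]
contact_force: [-0.3, 0.2, -0.2]
width: 0.0356
gripper_force: 30.1
clock: 20.3
position: [0.6288, 0.0144, 0.0702]
ee_rot: [0.0, 0.215, 0.977, 0.0]
contact_force: [-1.5, -0.1, 2.7]
width: 0.0356
gripper_force: 30.4
```

```bash
python3 -m creep '[[0.45,0,0,0,0],[0.5,0,0,0,0],[0.6,0,0,0,0],[0.6,0,0,-0.005,0],[0.6,0,0,-0.03,0],[0.6,0,0,-0.08,0],[0.7,0,0,-0.14,0],[0.8,0,0,-0.2,0],[0.9,0,0,-0.22,0],[1,0,0,-0.22,0]]'
python3 - <<'E'
from h import *
survey('brass_blank',(.629,.0146),('wrist','side'),.056)
survey('lower_die',(.629,.0146),('side',),.024)
go([.4621,.0178,.15])
E
```

```text
clock: 21.3
position: [0.63, 0.0143, 0.1823]
ee_rot: [0.002, 0.215, 0.977, 0.0]
contact_force: [-0.1, -0.2, 0.8]
width: 0.0852
gripper_force: 0.0
brass_blank wrist [0.6288 0.0153] ratio 1.03 conf 0.70 True
brass_blank side [0.6293 0.0137] ratio 1.07 conf 0.65 True
   3D [0.6289 0.0154 0.0572] [array([0.1, 0.5]), array([0.2, 0.1])]
lower_die side [0.6309 0.0218] ratio 1.38 conf 0.89 False
go [0.4621, 0.0178, 0.15] d [ 0.3037 -0.133   0.0573] spin 0 yaw now 65.2 q6 -1.23 pos [0.6279 0.0145 0.1781]
```

```bash
python3 -m creep '[[1,0.06,-0.026,0,0],[1,0.13,-0.056,0,0],[1,0.2,-0.086,0,0],[1,0.25,-0.11,0.02,0],[1,0.28,-0.123,0.04,0],[1,0.3,-0.13,0.06,0],[1,0.304,-0.133,0.08,0],[1,0.304,-0.133,0.1,0],[1,0.304,-0.133,0.1,0],[1,0.304,-0.133,0.1,0]]' 50
python3 - <<'E'
from h import *
X=survey('collar',(.4621,.018),('wrist','side','top'))
go([.4621,.018,.05]);go([.4621,.019,.026])
E
```

```text
clock: 22.6
position: [0.4637, 0.0177, 0.1295]
ee_rot: [-0.0, 0.215, 0.977, 0.0]
contact_force: [0.5, -0.1, 1.0]
width: 0.0853
gripper_force: 0.0
collar wrist [0.4615 0.0196] ratio 1.03 conf 0.74 True
collar side [0.463  0.0187] ratio 1.08 conf 0.80 True
collar top [ 0.6489 -0.1782] ratio 3.11 conf 0.38 False
   3D [ 0.4623  0.0192 -0.0001] [array([-0. ,  0.9]), array([0.3, 0.2])]
go [0.4621, 0.018, 0.05] d [ 0.0025 -0.0007  0.1602] spin 0 yaw now 65.2 q6 -1.25 pos [0.4633 0.0178 0.1301]
go [0.4621, 0.019, 0.026] d [0.0034 0.0011 0.2082] spin 0 yaw now 65.2 q6 -1.25 pos [0.4633 0.0178 0.1301]
```

```bash
python3 -m creep '[[1,0.003,0.0005,0.05,0],[1,0.003,0.0005,0.1,0],[1,0.003,0.0005,0.15,0],[1,0.003,0.0005,0.19,0],[1,0.003,0.0005,0.215,0],[1,0.003,0.0005,0.226,0],[1,0.003,0.0005,0.226,0],[0.8,0.003,0.0005,0.226,0],[0.7,0.003,0.0005,0.226,0],[0.6,0.003,0.0005,0.226,0]]' 50
python3 -m creep '[[0.55,0,0,0,0],[0.55,0,0,0,0],[0.55,0,0,0,0]]'
```

```text
clock: 23.9
position: [0.4624, 0.0185, 0.0182]
ee_rot: [0.001, 0.215, 0.977, 0.0]
contact_force: [-1.8, 0.1, 5.5]
width: 0.0607
gripper_force: 53.5
clock: 24.2
position: [0.4624, 0.0185, 0.0181]
ee_rot: [0.001, 0.214, 0.977, 0.0]
contact_force: [-1.2, -0.6, 5.4]
width: 0.0605
gripper_force: 53.5
```

```bash
python3 -m creep '[[0.55,0,0,-0.005,0],[0.55,0,0,-0.02,0],[0.55,0,0,-0.05,0],[0.55,0,0,-0.1,0],[0.55,0,0,-0.16,0],[0.55,0,0,-0.2,0],[0.55,0,0,-0.22,0],[0.55,0,0,-0.22,0],[0.55,0,0,-0.22,0]]'
python3 - <<'E'
from h import *
s=manip.get_state();p=s['position'];print(p,s['contact_force'])
survey('collar',p[:2],('wrist','side'),p[2]-.0181)
go([.629,.0146,.11])
E
```

```text
clock: 25.1
position: [0.461, 0.0187, 0.1263]
ee_rot: [-0.001, 0.215, 0.977, -0.0]
contact_force: [-1.1, -0.1, -1.8]
width: 0.0607
gripper_force: 54.8
[0.461  0.0187 0.1263] [-1.0753 -0.0626 -1.83  ]
collar wrist [0.4597 0.0201] ratio 1.05 conf 0.68 True
collar side [0.4541 0.0268] ratio 1.86 conf 0.70 False
go [0.629, 0.0146, 0.11] d [-0.3088  0.1337  0.0305] spin 0 yaw now 65.2 q6 -1.25 pos [0.4608 0.0187 0.1257]
```

```bash
python3 -m creep '[[0.55,-0.06,0.026,0,0],[0.55,-0.12,0.052,0,0],[0.55,-0.18,0.078,0,0],[0.55,-0.23,0.1,0,0],[0.55,-0.27,0.117,0,0],[0.55,-0.295,0.128,0,0],[0.55,-0.309,0.134,0.01,0],[0.55,-0.309,0.134,0.03,0],[0.55,-0.309,0.134,0.05,0],[0.55,-0.309,0.134,0.05,0]]'
python3 -m creep '[[0.55,0,0,0.005,0],[0.55,0,0,0.01,0],[0.55,0,0,0.01,0],[0.55,0,0,0.01,0]]'
python3 - <<'E'
from h import *
d=cam('wrist');e=cam('side')
s=manip.get_state();p=s['position'];print(p,s['contact_force'])
survey('collar',p[:2],('wrist',),p[2]-.0181)
a=cv2.resize(cv2.cvtColor(d['frame'],4)[150:290,170:340],(480,400))
q=proj(e,p).astype(int);b=cv2.resize(cv2.cvtColor(e['frame'],4)[q[1]-30:q[1]+60,q[0]-45:q[0]+45],(320,400))
cv2.imwrite('pics/c7.png',np.hstack([a,b]))
go([.629,.0146,.0601])
E
```

```text
clock: 26.3
position: [0.6271, 0.0149, 0.0991]
ee_rot: [-0.003, 0.215, 0.977, -0.0]
contact_force: [-0.6, -0.1, -3.4]
width: 0.0609
gripper_force: 54.8
clock: 26.7
position: [0.6301, 0.0147, 0.0971]
ee_rot: [0.0, 0.215, 0.977, 0.0]
contact_force: [-0.3, 0.6, -1.9]
width: 0.0608
gripper_force: 54.8
[0.6302 0.0147 0.0972] [-0.1792 -0.1259 -2.229 ]
collar wrist [0.6291 0.0162] ratio 1.05 conf 0.80 True
go [0.629, 0.0146, 0.0601] d [ 0.0021 -0.001   0.074 ] spin 0 yaw now 65.2 q6 -1.23 pos [0.6301 0.0146 0.0971]
```

View pics/c7.png

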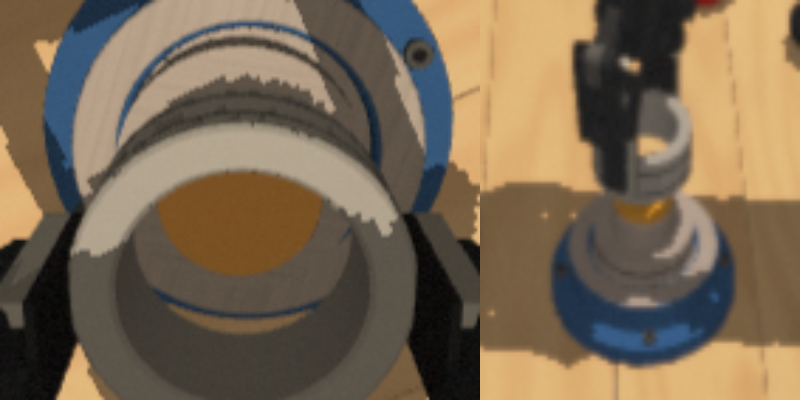

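The collar is level, and the blank shows through its bore at (240,220), near-concentric. Lowering in small steps.

```bash
python3 -m creep '[[0.55,0.001,-0.0015,0.008,0],[0.55,0.001,-0.0015,0.016,0],[0.55,0.001,-0.0015,0.024,0],[0.55,0.001,-0.0015,0.03,0],[0.55,0.001,-0.0015,0.034,0],[0.55,0.001,-0.0015,0.038,0],[0.55,0.001,-0.0015,0.042,0],[0.55,0.001,-0.0015,0.042,0]]'
python3 -m creep '[[0.55,0,0,0.004,0],[0.55,0,0,0.008,0],[0.55,0,0,0.012,0],[0.55,0,0,0.016,0],[0.55,0,0,0.02,0],[0.55,0,0,0.024,0],[0.55,0,0,0.026,0],[0.55,0,0,0.026,0]]'
```

```text
clock: 27.7
position: [0.6291, 0.0142, 0.0755]
ee_rot: [-0.0, 0.215, 0.977, -0.0]
contact_force: [-0.3, -1.1, -1.6]
width: 0.0611
gripper_force: 54.8
clock: 28.5
position: [0.6291, 0.0142, 0.0626]
ee_rot: [-0.0, 0.215, 0.977, 0.0]
contact_force: [-0.2, 0.1, -1.9]
width: 0.0609
gripper_force: 54.8
```

```bash
python3 -m creep '[[0.55,0,0,0.002,0],[0.55,0,0,0.004,0],[0.55,0,0,0.005,0],[0.55,0,0,0.005,0]]'
python3 -m creep '[[0.55,0,0,0.001,0],[0.55,0,0,0.002,0],[0.55,0,0,0.002,0]]'
```

```text
clock: 28.9
position: [0.6292, 0.0142, 0.0603]
ee_rot: [-0.0, 0.215, 0.977, 0.0]
contact_force: [0.5, -1.2, -1.9]
width: 0.0609
gripper_force: 54.9
clock: 29.2
position: [0.6293, 0.0142, 0.0602]
ee_rot: [0.0, 0.215, 0.977, 0.0]
contact_force: [-2.1, -0.5, 4.8]
width: 0.0606
gripper_force: 55.5
```

```bash
python3 -m creep '[[0.75,0,0,0,0],[0.85,0,0,0,0],[1,0,0,0,0],[1,0,0,-0.005,0],[1,0,0,-0.03,0],[1,0,0,-0.08,0],[1,0,0,-0.14,0],[1,0,0,-0.2,0],[1,0,0,-0.24,0],[1,0,0,-0.24,0]]'
python3 - <<'E'
from h import *
survey('collar',(.629,.0146),('wrist','side'),.042)
d=cam('wrist');a=cv2.resize(cv2.cvtColor(d['frame'],4)[80:280,140:400],(624,480));cv2.imwrite('pics/c8.png',a)
go([.4845,-.1889,.18]);go([.4845,-.1889,.18],np.radians(20))
E
```

```text
clock: 30.2
position: [0.6316, 0.014, 0.184]
ee_rot: [0.004, 0.215, 0.977, 0.001]
contact_force: [0.0, 0.4, -0.0]
width: 0.0854
gripper_force: 0.0
collar wrist [0.6291 0.0155] ratio 1.04 conf 0.61 True
collar side [0.6297 0.014 ] ratio 0.99 conf 0.96 True
   3D [0.6293 0.0155 0.0431] [array([0.1, 0.5]), array([0.2, 0.1])]
go [0.4845, -0.1889, 0.18] d [ 0.0906 -0.4895 -0.0036] spin 0 yaw now 65.2 q6 -1.23 pos [0.6283 0.0143 0.1778]
go [0.4845, -0.1889, 0.18] d [ 0.0906 -0.4895 -0.0036] spin 0.1256 yaw now 65.2 q6 -1.23 pos [0.6283 0.0143 0.1778]
```

View pics/c8.png

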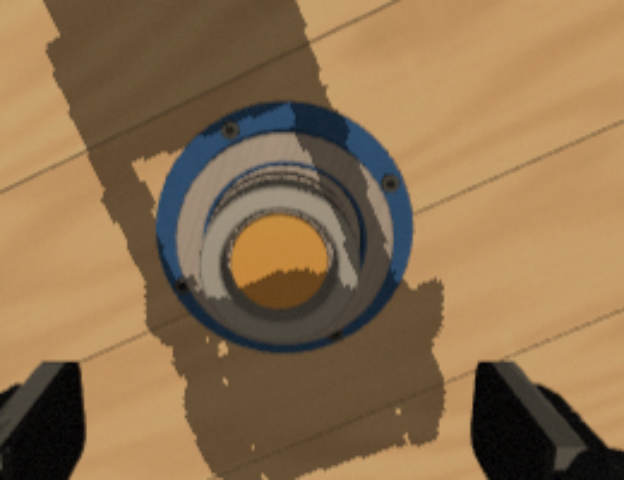

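Collar down round the blank, gap even (bore centre (280,260)). Off to the upper die.

```bash
python3 -m creep '[[0.9,0.01,-0.07,0,0],[0.8,0.025,-0.15,0,0],[0.7,0.04,-0.23,0,0],[0.6,0.055,-0.31,0,0],[0.5,0.07,-0.38,0.01,0],[0.5,0.083,-0.44,0.03,0],[0.5,0.09,-0.475,0.04,0],[0.5,0.0906,-0.4895,0.05,0],[0.5,0.0906,-0.4895,0.05,0],[0.5,0.0906,-0.4895,0.05,0]]' 60
python3 - <<'E'
from h import *
X=survey('upper_die',(.4845,-.1889),('wrist','side','top'))
go([.4845,-.1889,.043])
E
```

```text
clock: 31.45
position: [0.4859, -0.1885, 0.1539]
ee_rot: [-0.0, 0.215, 0.977, 0.0]
contact_force: [0.1, -0.1, 0.4]
width: 0.0425
gripper_force: 0.0
upper_die wrist [ 0.4847 -0.1868] ratio 1.02 conf 0.56 True
upper_die side [ 0.4847 -0.188 ] ratio 1.06 conf 0.84 True
upper_die top none
   3D [ 0.4847 -0.1868  0.0008] [array([0. , 0.2]), array([0.1, 0. ])]
go [0.4845, -0.1889, 0.043] d [ 0.0023 -0.002   0.223 ] spin 0 yaw now 65.3 q6 -1.64 pos [ 0.4859 -0.1885  0.1545]
```

```bash
python3 -m creep '[[0.5,0.002,0,0.05,0],[0.5,0.002,0,0.1,0],[0.5,0.002,0,0.14,0],[0.5,0.002,0,0.18,0],[0.5,0.002,0,0.2,0],[0.5,0.002,0,0.212,0],[0.5,0.002,0,0.22,0],[0.5,0.002,0,0.222,0],[0.5,0.002,0,0.222,0]]' 70
python3 -m creep '[[0.4,0,0,0,0],[0.36,0,0,0,0],[0.32,0,0,0,0],[0.28,0,0,0,0],[0.2,0,0,0,0],[0.2,0,0,0,0],[0.2,0,0,0,0]]' 70
python3 -m creep '[[0.2,0,0,-0.005,0],[0.2,0,0,-0.02,0],[0.2,0,0,-0.05,0],[0.2,0,0,-0.1,0],[0.2,0,0,-0.15,0],[0.2,0,0,-0.19,0],[0.2,0,0,-0.22,0],[0.2,0,0,-0.22,0],[0.2,0,0,-0.22,0]]'
python3 - <<'E'
from h import *
s=manip.get_state();p=s['position'];print(p,s['contact_force'])
survey('upper_die',p[:2],('wrist','side'),p[2]-.0435)
go([.6290,.0145,.153])
E
```

```text
clock: 32.65
position: [0.485, -0.1887, 0.0438]
ee_rot: [0.001, 0.215, 0.977, -0.0]
contact_force: [0.1, 0.0, 0.6]
width: 0.0429
gripper_force: 0.0
clock: 33.35
position: [0.485, -0.1885, 0.044]
ee_rot: [0.001, 0.215, 0.977, 0.0]
contact_force: [-0.2, 2.3, 5.4]
width: 0.0259
gripper_force: 68.6
clock: 34.25
position: [0.4841, -0.1884, 0.1529]
ee_rot: [-0.0, 0.215, 0.977, 0.0]
contact_force: [-0.3, -0.3, -4.5]
width: 0.0254
gripper_force: 69.2
[ 0.4841 -0.1884  0.1529] [-0.3127 -0.2501 -4.5261]
upper_die wrist [ 0.4815 -0.1862] ratio 1.30 conf 0.73 False
upper_die side [ 0.4843 -0.1695] ratio 1.75 conf 0.53 False
go [0.629, 0.0145, 0.153] d [-0.0936  0.4898 -0.002 ] spin 0 yaw now 65.2 q6 -1.64 pos [ 0.4838 -0.1882  0.1521]
```

```bash
python3 -m creep '[[0.2,-0.013,0.07,0,0],[0.2,-0.027,0.14,0,0],[0.2,-0.04,0.21,0,0],[0.2,-0.053,0.28,0,0],[0.2,-0.066,0.35,0,0],[0.2,-0.077,0.41,0,0],[0.2,-0.087,0.455,0,0],[0.2,-0.092,0.48,0,0],[0.2,-0.0935,0.49,0,0],[0.2,-0.0935,0.49,0.01,0]]'
python3 -m creep '[[0.2,0,0,0.01,0],[0.2,0,0,0.03,0],[0.2,0,0,0.045,0],[0.2,0,0,0.05,0],[0.2,0,0,0.05,0],[0.2,0,0,0.05,0]]'
python3 - <<'E'
from h import *
d=cam('wrist');e=cam('side')
s=manip.get_state();p=s['position'];print(p,s['contact_force'])
a=cv2.resize(cv2.cvtColor(d['frame'],4)[150:290,170:340],(480,400))
q=proj(e,p).astype(int);b=cv2.resize(cv2.cvtColor(e['frame'],4)[q[1]-20:q[1]+60,q[0]-35:q[0]+45],(320,400))
cv2.imwrite('pics/c9.png',np.hstack([a,b]))
go([.6292,.0143,.113])
E
```

```text
clock: 35.45
position: [0.63, 0.0141, 0.1482]
ee_rot: [0.0, 0.214, 0.977, -0.0]
contact_force: [0.8, -1.0, -4.5]
width: 0.0256
gripper_force: 69.6
clock: 36.05
position: [0.6299, 0.014, 0.1234]
ee_rot: [0.0, 0.215, 0.977, 0.0]
contact_force: [0.2, 0.0, -4.3]
width: 0.0252
gripper_force: 69.6
[0.6301 0.0142 0.1237] [-0.0654  0.4904 -3.4928]
go [0.6292, 0.0143, 0.113] d [ 0.0018 -0.0005  0.0215] spin 0 yaw now 65.2 q6 -1.23 pos [0.6301 0.0142 0.1237]
```

View pics/c9.png

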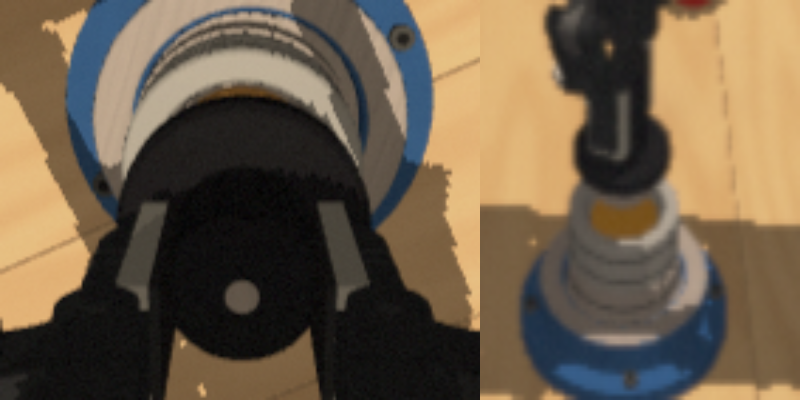

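Upper die hangs upright above the collar, aligned sideways (shank dot at column 242). Lowering.

```bash
python3 -m creep '[[0.2,0.001,0,0.006,0],[0.2,0.0015,0,0.012,0],[0.2,0.0015,0,0.018,0],[0.2,0.0015,0,0.022,0],[0.2,0.0015,0,0.026,0],[0.2,0.0015,0,0.03,0],[0.2,0.0015,0,0.032,0],[0.2,0.0015,0,0.032,0]]'
python3 -m creep '[[0.2,0,0,0.001,0],[0.2,0,0,0.002,0],[0.2,0,0,0.002,0],[0.2,0,0,0.002,0]]'
```

```text
clock: 36.95
position: [0.629, 0.0146, 0.1071]
ee_rot: [-0.0, 0.215, 0.977, 0.0]
contact_force: [-0.5, -0.6, -3.3]
width: 0.0255
gripper_force: 69.6
clock: 37.35
position: [0.6291, 0.0146, 0.1064]
ee_rot: [0.0, 0.215, 0.977, 0.0]
contact_force: [0.4, 0.8, -3.5]
width: 0.0254
gripper_force: 69.6
```

```bash
python3 -m creep '[[0.2,0,0,0.001,0],[0.2,0,0,0.002,0],[0.2,0,0,0.002,0]]'
python3 -m creep '[[0.2,0,0,0.001,0],[0.2,0,0,0.001,0]]'
```

```text
clock: 37.65
position: [0.6293, 0.0145, 0.1061]
ee_rot: [0.0, 0.215, 0.977, 0.0]
contact_force: [-1.0, -0.2, 2.7]
width: 0.0261
gripper_force: 70.3
clock: 37.85
position: [0.6293, 0.0145, 0.1061]
ee_rot: [0.001, 0.215, 0.977, 0.0]
contact_force: [-1.4, 1.0, 5.4]
width: 0.0254
gripper_force: 70.7
```

Seated at the predicted height (0.106). Release and back off.

```bash
python3 -m creep '[[0.34,0,0,0,0],[0.4,0,0,0,0],[0.5,0,0,0,0],[0.5,0,0,-0.002,0],[0.5,0,0,-0.02,0],[0.5,0,0,-0.06,0],[0.5,0,0,-0.12,0],[0.5,0,0,-0.18,0],[0.5,0,0,-0.18,0]]'
python3 -m creep '[[0.5,0.06,0,0,0],[0.5,0.12,0,0,0],[0.5,0.18,0,0,0],[0.5,0.2,0,0,0],[0.5,0.2,0,0,0],[0.5,0.2,0,0,0]]'
python3 - <<'E'
from h import *
survey('upper_die',(.629,.0145),('wrist','side','top'),.062)
survey('collar',(.629,.0145),('side',),.042)
d=cam('wrist');e=cam('side')
q=proj(d,[.629,.0145,.06]).astype(int);print(q);a=cv2.resize(cv2.cvtColor(d['frame'],4)[max(q[1]-70,0):q[1]+70,q[0]-70:q[0]+70],(400,400))
q=proj(e,[.629,.0145,.06]).astype(int);b=cv2.resize(cv2.cvtColor(e['frame'],4)[q[1]-50:q[1]+50,q[0]-50:q[0]+50],(400,400))
cv2.imwrite('pics/c10.png',np.hstack([a,b]))
E
```

```text
clock: 38.75
position: [0.6321, 0.0143, 0.2005]
ee_rot: [0.005, 0.215, 0.977, 0.001]
contact_force: [1.4, -0.3, -0.0]
width: 0.0428
gripper_force: 0.0
clock: 39.35
position: [0.5396, 0.0562, 0.1951]
ee_rot: [0.001, 0.215, 0.977, 0.0]
contact_force: [-1.3, 0.6, -0.2]
width: 0.0425
gripper_force: 0.0
upper_die wrist [0.6277 0.017 ] ratio 1.07 conf 0.66 True
upper_die side [0.6299 0.0148] ratio 1.10 conf 0.79 True
upper_die top [0.6291 0.0125] ratio 1.06 conf 0.88 True
   3D [0.6295 0.0141 0.06  ] [array([-1.7,  1.3]), array([0.1, 0.5]), array([-0.6, -0. ])]
collar side none
[254 271]
```

View pics/c10.png

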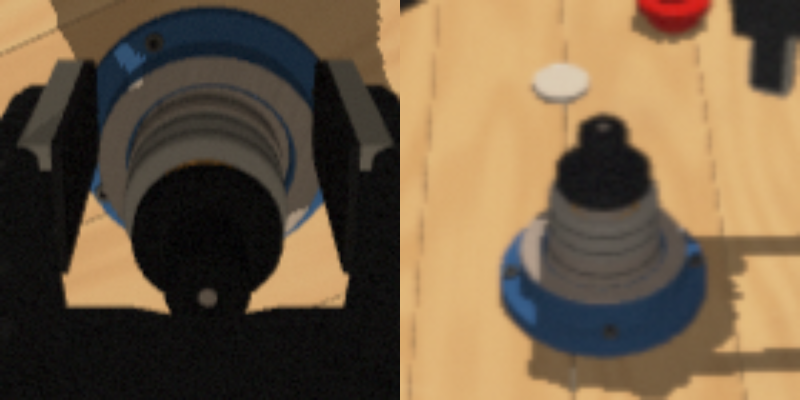

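The stack stands upright and complete in the holder (side crop, shank at (603,130)), and the gripper is clear of it. Handing in.

```bash
python3 -c "
from rig import manip
print(manip.sign_off())"
```

```text
the job is handed in; nothing more can be done
None
```

The medal-striking set is built in the blue holder in the order asked: lower die, brass blank, collar, upper die shank up. Each part was set down gently, and the job was handed in at about 40 s.

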